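# Park the link pin in the ring lug

### The job

Take the steel link pin out of its oak block in the open drawer and put it through the eye of the closed, ring-shaped copper lug (not the forked one), so that it hangs upright with its collar flat on the copper. Lower it in with the gripper rather than dropping it, then let go; leave the aluminium relay cover where it is.

Things in the scene. Friction and masses are not known exactly. Their poses are not given: they have to be found in the camera images.
- pin_center (a point): Loose link pin, 90 mm tall, upright in an 18 mm hole of an oak block (50x50x48) in the drawer (walls 48 high). Bottom up: steel shank 12 dia, 45 long; collar 42 dia, 5 thick; black handle to grip, 20 dia, 40 tall. Point: on the axis in the collar's underside, half-way up (tip 45 mm below, handle 5 to 45 mm above); z up. At first the collar rests on the block, 60 mm above the worktop. 0.1-0.2 kg.
- ring_eye (a point): Closed ring-shaped copper lug, level on a fixed black stand. Point: centre of its round through eye (32 mm dia) in the lug's upper face, 60 mm above the worktop; z up. Ring 64 mm outside, 6 mm thick, free space below. Barrel and stand run along +x of this frame to 112 mm, at most 2 mm higher than this point.
- fork_slot (a point): The wrong lug: copper, on the same kind of stand, but an open two-pronged fork (slot 32 mm wide, open to -x of this frame). Point: middle of the slot in the upper face, 60 mm above the worktop; barrel and stand run along +x to 112 mm. The two lugs may stand either way round.
- cover_center (a point): Scuffed aluminium relay cover, a loose box 49x64x52 mm in another compartment of the drawer, to be left alone. Point: its centre, half-way up; z up. A black timer dial (72 mm across, 30 high) and a red fuse puller (110 long, 12 high) also lie low in the drawer.
Things that resemble listed ones, but are neither listed nor needed, are in the scene too. What is shaped like the part that bears pin_center but blue is not meant. What is shaped like the part that bears ring_eye but purple or yellow is not meant.

How it is judged (in metres and radians):
On the way:
1. the pin is lowered into the eye of the ring lug while still held in the fingers (collar less than 25 mm above the lug) (horizontal distance between pin_center and ring_eye below 0.014 m and z of pin_center in the frame of ring_eye below 0.025 m and contact force between the fingers and pin above 0.5 N), for 0.05 s.
At the end, for the whole second after the job is handed in: The pin hangs at rest through the eye of the ring lug: its centre within 14 mm sideways and 5 mm in height of the eye's centre, upright within 10 degrees (horizontal distance between pin_center and ring_eye below 0.014 m and z of pin_center in the frame of ring_eye between -0.005 and 0.005 m and angle between pin_center's own z axis and vertical below 0.17 rad and linear speed of pin below 0.02 m/s); the robot touches nothing.
It fails at once if the relay cover is pushed more than 25 mm from its place (distance of cover_center from where it was at the start of the episode above 0.025 m).
It also fails if it takes over 42 s, if anything falls off the work surface, if the arm or the gripper's body presses on something with over 40 N, if the wrist force passes 120 N, or if a joint passes its speed limit or range.

### The arm

A 6-joint arm with a two-finger parallel gripper is mounted at the origin on the work surface. World frame = base frame: x ahead of the robot, y to its left, z up, the work surface at z = 0. Lengths are in mm, angles in rad, forces in N, time in s.
With the tool pointing down it reaches from about 375 to 825 mm from the base axis. Payload 5.5 kg.
Tool frame: the origin (TCP) lies on the mounting face of the last link; the fingertips stand 173 mm ahead of it and the grasp point (between the pads) lies arm.tcp_to_grasp ahead of it (arm.tcp_to_grasp is the distance from the TCP to the grasp point, in mm); x points along the fingers, y is the direction in which the jaws open and shut, and the axes are right-handed (so a half turn about x gives the same grasp; the last joint's range is limited). The gripper opens to 85 mm and grips with 20 to 120 N. Pads are 22 mm wide; open, the fingers measure 114 mm over their backs; the gripper's body (76 mm by 85 mm) begins 54 mm behind the grasp point. The pads swing forward as they close: fully open they stand 13 mm farther back than shut.
Start: joints at [1.283, 0.314, -0.047, 1.21, 0, 1.571], TCP at [170.303, 575.319, 404.699] pointing down, gripper open.
Joint ranges: [-2.67, 2.67], [-0.69, 1.73], [-1.03, 1.25], [-2.08, 2.16], [-1.42, 1.45], [-3.14, 3.14]. Speed limits (rad/s): [2.39, 2.39, 3.01, 3.14, 3.14, 3.14].

### API

Orientations are given as a unit quaternion [w, x, y, z].
In Python, from rig import arm gives the robot as it stands.
- The arm moves only by the tool drive_tool, never from a script. Its argument "targets" is a list that holds one entry, the list of rows, each a list of 7 numbers: the shift along the tool's x, y, z in mm, then the turn, a rotation vector about the tool's x, y, z in rad, then the gripper's target within -1 to 1 (fully open at 1, half-way at 0, shut at -1). A call has exactly 5 rows; each row is the pose to reach, as a shift and turn from the pose commanded when the call began, along the tool's axes at that moment; what a row does not reach only later rows make up. A row lasts 1/8 s, in which the tool goes at most 62.5 mm and 10.7 degrees, less where a joint would pass 70% of its speed; a pose out of reach is approached as far as the arm can. A call with a gripper value outside its range is refused whole. The fingers move at their own pace and stop on an object; "grip_force" is the grip in N (left out, the last holds). Time passes only in rows, so rows that repeat a pose let the fingers close, or fill a call up. It gives the time, the measured TCP pose, the force and the opening at its end, in the units of the state.
- arm.state(): the state, without advancing time (a new reading comes with each control period).
- arm.camera(name): name is "scene" or "top" or "wrist"; returns a dict with "image" (480x640x3 uint8, red, green, blue), "fx", "fy", "cx", "cy" (pixels), "k1" (the pictures are not rectified: a ray, as slopes to the right and down, at radius r is drawn at 1 + k1 r^2 times it, then the intrinsics apply), "R" (3x3) and "t" (3): a world point X has camera coordinates R X + t. Camera axes: x right, y down, z forward; pixel columns grow to the right and rows downward; lengths in mm; the calibration is good to about 2 mm. A picture is of the moment at which its call begins. There is no depth.
- arm.hand_in(): hands the job in, once; it reports no verdict.
The state is a dict: "clock": time; "q": joint angles; "joint_velocities": joint speeds; "effort": joint torques, N m; "tool_pos": TCP position; "ee_rot": TCP orientation; "ft_force": force on the tool from outside, world axes, zero at the start; "ft_torque": the same for the moment, N m; "finger_gap": finger opening in mm.
Only numpy, scipy, OpenCV 4.12 (cv2) and the standard library are available. Lean on these libraries where they do the work, as an engineer would, in place of code of your own. Each camera call takes 0.05 s, during which the arm holds its last target.

## Working session

There is one attempt and no reset: what is moved stays moved. The work goes in short steps, Python scripts to look and compute and a tool call to move; the robot and the scene stay as the last step left them, time stands still between calls to the robot, and variables do not carry over. Pictures are saved under pics/ and viewed, and the job is handed in when it is done.

Besides the shell and the picture viewer there is one more tool, called after "Call:" as name([rows], argument=value, ...), one row to a line, values as JSON. drive_tool: Moves the arm, as the interface text tells. Its arguments: {"type":"object","properties":{"targets":{"type":"array","items":{"type":"array","items":{"type":"array","items":{"type":"number"}}}},"grip_force":{"type":"number"}},"required":["targets"]}

```bash
mkdir -p pics; ls; python3 - <<'E'
from rig import arm
import cv2,json
print(arm.tcp_to_grasp); s=arm.state(); print(s)
for n in ("scene","top","wrist"):
    c=arm.camera(n); cv2.imwrite(f"pics/{n}0.png",c["image"][:,:,::-1])
    print(n,{k:c[k] for k in c if k!="image"})
E
```

```text
pics
154.70000000000002
{'clock': 0.0, 'q': array([ 1.28298558e+00,  3.14225645e-01, -4.80544989e-02,  1.21018249e+00,
       -2.89902484e-05,  1.57079626e+00]), 'joint_velocities': array([ 1.27216143e-03,  3.79290563e-04, -3.98720979e-04, -5.34251123e-04,
        9.39903470e-04,  4.30254910e-05]), 'effort': array([-1.39620624e-04, -5.39586210e+01,  3.39754915e+01,  1.88753841e-02,
        5.46802676e-05,  5.86926177e-06]), 'tool_pos': array([170.24024825, 575.06134503, 403.84531118]), 'ee_rot': array([ 0.69972318,  0.10082104,  0.69987186, -0.10199006]), 'ft_force': array([ 0.58938157,  0.26585424, -0.13360383]), 'ft_torque': array([ 0.03997866,  0.01746401, -0.02942053]), 'finger_gap': 85.58569455026702}
scene {'fx': 559.9357267826507, 'fy': 559.9357267826507, 'cx': 321.22675261301885, 'cy': 241.11763456584984, 'k1': 0.04161431214553552, 'R': array([[-1.30701893e-01,  9.91421554e-01, -5.63144336e-04],
       [ 7.73477203e-01,  1.01614310e-01, -6.25625725e-01],
       [-6.20201605e-01, -8.22060456e-02, -7.80123154e-01]]), 't': array([  82.25401422, -390.28290261, 1516.16844071])}
top {'fx': 466.4753017527771, 'fy': 466.4753017527771, 'cx': 311.24547654317274, 'cy': 234.4872256134485, 'k1': -0.09340878567054113, 'R': array([[-0.00990757, -0.99987879, -0.01201012],
       [-0.99806851,  0.01062483, -0.06120752],
       [ 0.06132771,  0.0113805 , -0.9980528 ]]), 't': array([ 23.63493731, 550.29310895, 938.03204807])}
wrist {'fx': 424.79411736221124, 'fy': 424.79411736221124, 'cx': 321.0920851716274, 'cy': 234.744338222515, 'k1': 0.03248112071410544, 'R': array([[ 0.2837392 ,  0.95889924, -0.00207762],
       [ 0.90871676, -0.26819715,  0.31985018],
       [ 0.30614688, -0.092642  , -0.94746586]]), 't': array([-597.4254405 ,  -41.65060719,  382.22279077])}
```

View pics/scene0.png

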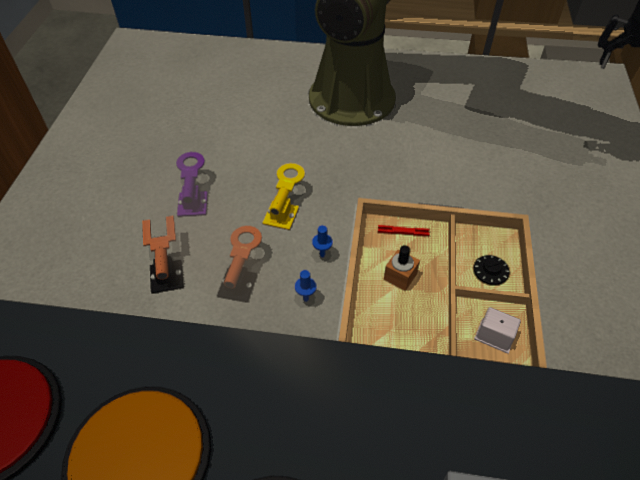

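View pics/top0.png

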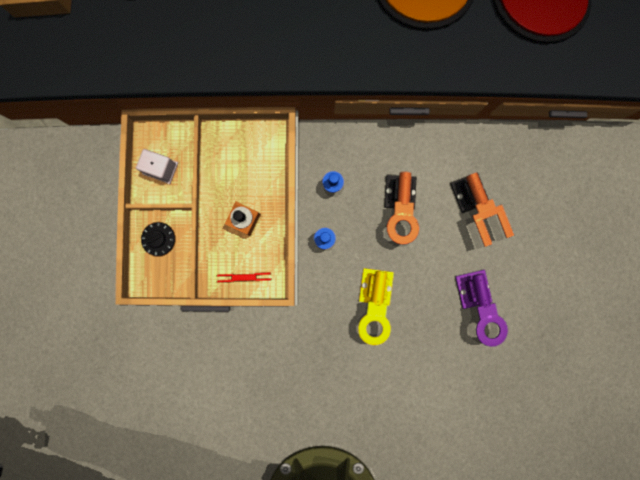

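View pics/wrist0.png

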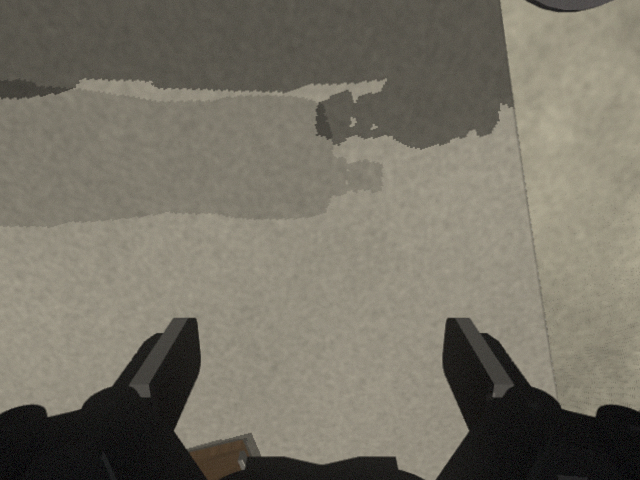

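```bash
cat > h.py <<'E'
import numpy as np, cv2
from scipy.optimize import least_squares
def proj(c,X):
    p=c["R"]@np.asarray(X,float)+c["t"]; a=p[:2]/p[2]; a=a*(1+c["k1"]*(a@a)); return a*[c["fx"],c["fy"]]+[c["cx"],c["cy"]]
def tri(obs):
    f=lambda X:np.concatenate([proj(c,X)-u for c,u in obs]); r=least_squares(f,[500,0,50]); return r.x,r.fun
def onplane(c,u,z):
    r=least_squares(lambda p:proj(c,[p[0],p[1],z])-u,[500,0]); return r.x
E
python3 - <<'E'
from rig import arm
import cv2,pickle
C={n:arm.camera(n) for n in("scene","top")}
pickle.dump(C,open("C.pkl","wb"))
def crop(n,x,y,w,h,s): return cv2.resize(C[n]["image"][y:y+h,x:x+w,::-1],None,fx=s,fy=s,interpolation=cv2.INTER_CUBIC)
import numpy as np
a=crop("scene",215,215,70,85,5);b=crop("scene",370,235,70,70,5)
cc=crop("top",370,160,70,90,5);d=crop("top",210,190,60,60,5)
def st(p,q):
    h=max(p.shape[0],q.shape[0]); o=np.zeros((h,p.shape[1]+q.shape[1],3),np.uint8); o[:p.shape[0],:p.shape[1]]=p;o[:q.shape[0],p.shape[1]:]=q; return o
cv2.imwrite("pics/cs.png",st(a,b));cv2.imwrite("pics/ct.png",st(cc,d))
E
```

```text
(no output)
```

View pics/cs.png

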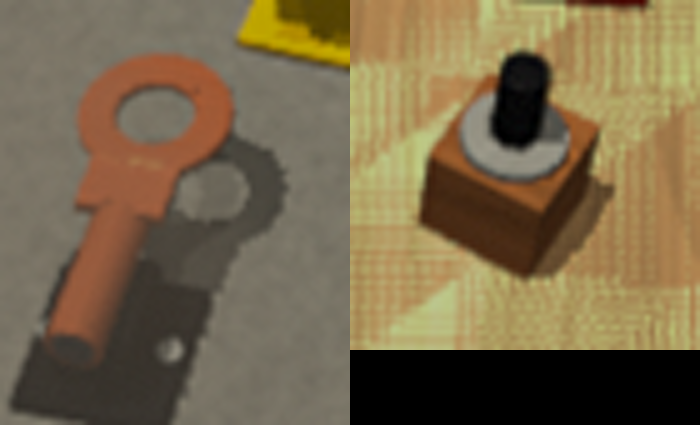

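View pics/ct.png

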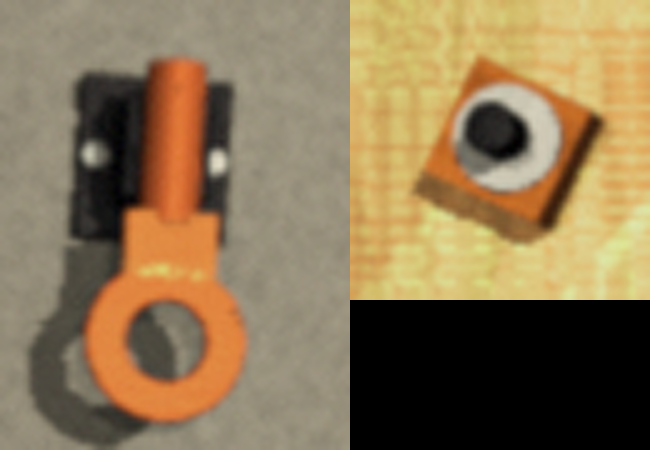

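```bash
python3 - <<'E'
from h import *; import pickle
C=pickle.load(open("C.pkl","rb"));T,S=C["top"],C["scene"]
for n,a,b,z in(("eye",(403,227.8),(245.8,237.6),60),("collar",(241.1,217),(402.4,260.6),65)):
    print(n,tri([(T,a),(S,b)]),onplane(T,a,z),onplane(S,b,z))
g=lambda x,y:onplane(T,(x,y),60)
print("barrel end",onplane(T,(370+177/5,160+60/5),62),"counter edge",onplane(T,(300,97),0))
print("block corners",[onplane(T,(210+(x-350)/5,190+y/5),60) for x,y in((480,57),(603,120),(545,225),(425,178))])
for n,p in dict(rightwall=(293,200),divider=(196,230),back=(200,300),front=(250,115),puller=(245,278)).items(): print(n,onplane(T,p,48))
for p in((333,183),(325,238)): print("blue",onplane(T,p,50))
E
```

```text
eye (array([ 559.62644378, -163.92653263,   52.83733193]), array([ 0.09034064, -0.01172488,  0.09319832,  0.01299983])) [ 559.076713   -162.41265334] [ 565.22387776 -162.12564625]
collar (array([583.63489522, 154.25138654,  62.1130096 ]), array([ 0.28591334, -0.02649851,  0.28318765, -0.01873802])) [583.29812186 154.34640362] [585.95677731 153.47295601]
barrel end [ 669.2789552  -169.53098187] counter edge [846.69984137  39.32698458]
block corners [array([614.85051103, 165.31283821]), array([589.26272918, 116.62690083]), array([548.15674663, 139.58018252]), array([567.19404322, 187.05242143])]
rightwall [617.81395328  53.28926586]
divider [560.04330556 247.96426188]
back [420.75206829 239.60298165]
front [793.15133648 139.65892578]
puller [463.76363833 149.52707374]
blue [650.74203513 -26.74009091]
blue [541.2394848   -9.49443015]
```

```bash
cat >> h.py <<'E'
from scipy.spatial.transform import Rotation as Ro
def pose(s): 
    q=s["ee_rot"]; return Ro.from_quat([q[1],q[2],q[3],q[0]]),s["tool_pos"]
def delta(s,P,psi):
    """TCP target P, tool down, jaw axis (tool y) at world angle psi"""
    R,p=pose(s); y=np.array([np.cos(psi),np.sin(psi),0]); x=np.array([0,0,-1.]); 
    D=Ro.from_matrix(np.c_[x,y,np.cross(x,y)])
    return R.inv().apply(np.array(P)-p).round(1),(R.inv()*D).as_rotvec().round(4)
def yaw(s): 
    v=pose(s)[0].as_matrix()[:,1]; return np.arctan2(v[1],v[0])
E
python3 - <<'E'
from rig import arm
from h import *
s=arm.state(); print(pose(s)[0].as_matrix().round(3)); a=yaw(s); print(a)
print(delta(s,[520,138,330],a-1.025))
c=arm.camera("wrist"); R,p=pose(s)
print("cam in tool",R.inv().apply(-c["R"].T@c["t"]-p), R.inv().apply(c["R"][2]))
# predict at hypothetical pose
psi=a-1.025; y=np.array([np.cos(psi),np.sin(psi),0]);x=np.array([0,0,-1.]);D=np.c_[x,y,np.cross(x,y)]
Rct=c["R"]@R.as_matrix(); tct=c["R"]@p+c["t"]
for P in([584,154,330],[540,143,330],[500,132,330]):
    cc=dict(c); cc["R"]=Rct@D.T; cc["t"]=tct-cc["R"]@np.array(P); print(P,proj(cc,[584,154,65]))
E
```

```text
[[-0.     0.284  0.959]
 [-0.001  0.959 -0.284]
 [-1.    -0.001 -0.   ]]
1.2830308810425097
(array([  74.5, -319.9,  459.4]), array([1.025e+00, 4.000e-04, 8.000e-04]))
cam in tool [ 29.69268861  -1.50857327 -82.84907501] [ 9.47460693e-01 -4.77165604e-04  3.19871861e-01]
[584, 154, 330] [323.86252775 240.2422799 ]
[540, 143, 330] [401.13092301 241.21891722]
[500, 132, 330] [472.34517073 240.56429976]
```

```bash
python3 - <<'E'
from rig import arm
from h import *
s=arm.state(); print(s["clock"],delta(s,[584,154,330],yaw(s)-1.025))
E
```

```text
0.3 (array([  74.5, -286.5,  516.3]), array([1.025e+00, 3.000e-04, 6.000e-04]))
```

Call:
drive_tool([
  [[14,-54,98,0.18,0,0,1],[28,-108,196,0.36,0,0,1],[42,-162,294,0.54,0,0,1],[56,-216,390,0.72,0,0,1],[74.5,-286.5,516,1.025,0,0,1]],
], grip_force=40)

```text
clock: 0.92
tool_pos: [389.0, 352.8, 365.7]
ee_rot: [0.583, 0.4, 0.583, -0.399]
ft_force: [0.1, 1.1, 0.2]
finger_gap: 85.7
```

```bash
python3 - <<'E'
from rig import arm
from h import *
s=arm.state(); print(s["clock"],s["tool_pos"],delta(s,[584,154,330],0.258))
E
```

```text
0.925 [388.96340519 352.82187805 365.71456339] (array([ 35.7, 110. , 255.9]), array([ 0.1116, -0.0003, -0.0006]))
```

Call:
drive_tool([
  [[9,24,56,0.03,0,0,1],[18,48,112,0.06,0,0,1],[27,72,168,0.09,0,0,1],[34,96,224,0.11,0,0,1],[36,110,256,0.11,0,0,1]],
])

```text
clock: 1.55
tool_pos: [585.6, 154.1, 329.1]
ee_rot: [0.561, 0.43, 0.561, -0.43]
ft_force: [0.4, -0.1, 0.8]
finger_gap: 85.8
```

```bash
python3 - <<'E'
from rig import arm
from h import *
import pickle
c=arm.camera("wrist"); s=arm.state(); print(s["clock"],s["tool_pos"],yaw(s)); pickle.dump(c,open("w1.pkl","wb"))
print([proj(c,[584,154,z]) for z in(60,65,105)])
cv2.imwrite("pics/w1.png",c["image"][:,:,::-1])
E
```

```text
1.6 [587.66909122 152.10919898 328.95916777] 0.26095706545706987
[array([320.75914608, 234.71198677]), array([320.74555637, 237.45842752]), array([320.61471179, 263.89238209])]
```

View pics/w1.png

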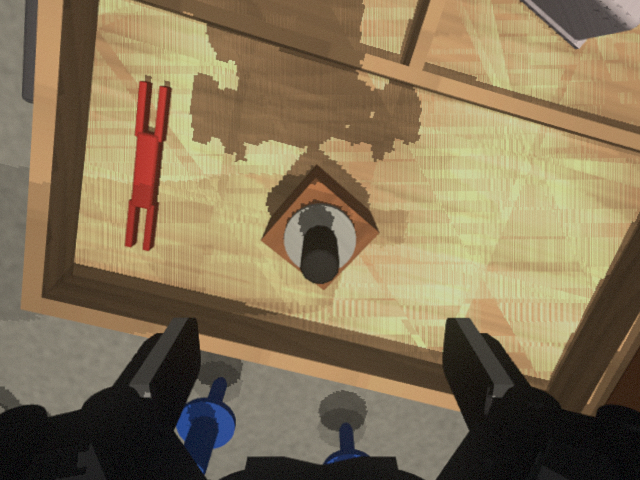

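```bash
python3 - <<'E'
from rig import arm
from h import *
c=arm.camera("wrist"); s=arm.state(); print(s["clock"],s["tool_pos"],yaw(s))
print([proj(c,[584,154,z]) for z in(60,65,105)])
im=c["image"][150:300,240:400,::-1]
cv2.imwrite("pics/w2.png",cv2.resize(im,None,fx=4,fy=4,interpolation=cv2.INTER_CUBIC))
print(delta(s,[584,154,243],.258),arm.state()["joint_velocities"].round(4))
E
```

```text
1.65 [586.17631274 153.80447575 329.10233264] 0.2610712422253633
[array([317.55094919, 229.7605949 ]), array([317.48893837, 232.44484601]), array([316.89122589, 258.29689203])]
(array([86.1, -2.1, -0.8]), array([ 0.0031,  0.001 , -0.0003])) [ 0.0525 -0.0273 -0.033   0.0148  0.0328  0.0316]
```

View pics/w2.png

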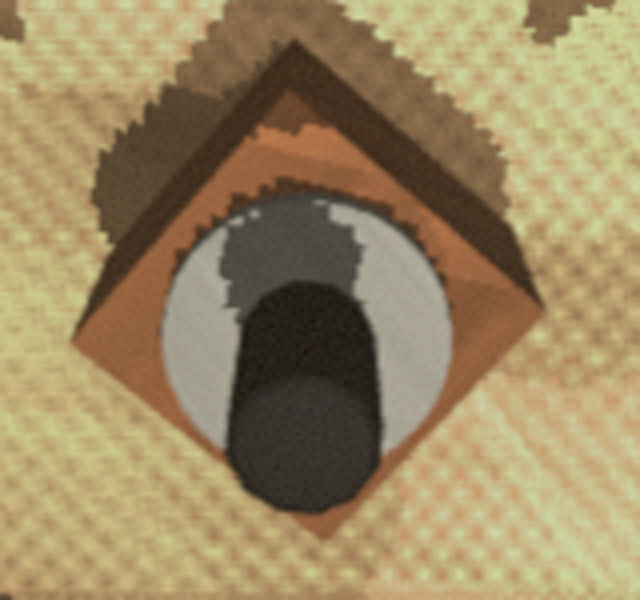

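Call:
drive_tool([
  [[25,-2,-1,0,0,0,1],[50,-2,-1,0,0,0,1],[70,-2,-1,0,0,0,1],[80,-2,-1,0,0,0,1],[80,-2,-1,0,0,0,1]],
])

```text
clock: 2.28
tool_pos: [581.3, 157.3, 249.4]
ee_rot: [0.562, 0.429, 0.562, -0.43]
ft_force: [0.1, -0.1, 0.6]
finger_gap: 85.2
```

```bash
python3 - <<'E'
from rig import arm
from h import *
c=arm.camera("wrist"); s=arm.state(); print(s["clock"],s["tool_pos"],yaw(s),s["ft_force"])
cv2.imwrite("pics/w3.png",c["image"][:,:,::-1])
print(proj(c,[584,154,105]),proj(c,[584,154,65]))
print(delta(s,[584,154,243],.258),arm.state()["joint_velocities"].round(4))
E
```

```text
2.325 [581.77411097 157.358615   250.0947962 ] 0.2659070615396233 [0.10843844 1.08332531 0.49917148]
[330.84263422 372.98597867] [328.86476332 311.25722002]
(array([7.1, 1.3, 3.8]), array([ 0.0079, -0.0001, -0.0001])) [-0.004  -0.0078  0.0172  0.0026 -0.0023 -0.0014]
```

View pics/w3.png

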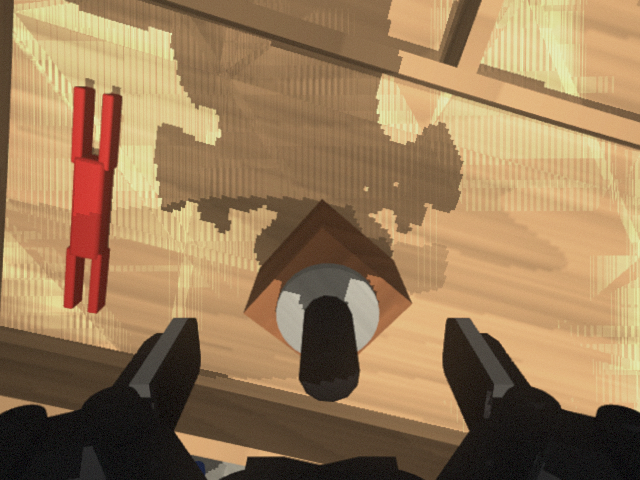

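Call:
drive_tool([
  [[4,0.5,4,0,0,0,1],[7,0.5,4,0,0,0,1],[7,0.5,4,0,0,0,1],[7,0.5,4,0,0,0,1],[7,0.5,4,0,0,0,1]],
])

```text
clock: 2.95
tool_pos: [583.5, 153.3, 242.9]
ee_rot: [0.562, 0.429, 0.562, -0.429]
ft_force: [0.4, 0.5, 0.3]
finger_gap: 85.5
```

```bash
python3 - <<'E'
from rig import arm
from h import *
for i in range(2):
    c=arm.camera("wrist"); s=arm.state(); print(s["clock"],s["tool_pos"],yaw(s),s["ft_force"])
    print(proj(c,[584,154,105]),proj(c,[584,154,65]),delta(s,[584,154,243],.258),arm.state()["joint_velocities"].round(4))
cv2.imwrite("pics/w4.png",c["image"][200:,100:540,::-1])
E
```

```text
3.0 [583.43212741 153.29998057 242.8561764 ] 0.2655522532543292 [-0.34023984  0.57920486 -0.54282414]
[327.43144459 373.88826246] [326.00189939 309.13498503] (array([-0.1,  0.7, -0.5]), array([ 0.0076, -0.    , -0.0002])) [ 0.0005  0.0004 -0.0012 -0.0001 -0.0029  0.0007]
3.05 [583.42484727 153.29507763 242.83979986] 0.2655149196697382 [-0.10960994  1.07727621  0.76671641]
[327.46574543 373.94587198] [326.03031057 309.17370278] (array([-0.2,  0.7, -0.5]), array([ 0.0075,  0.    , -0.0001])) [ 0.0008 -0.0004 -0.0017  0.0008 -0.0003 -0.0007]
```

View pics/w4.png

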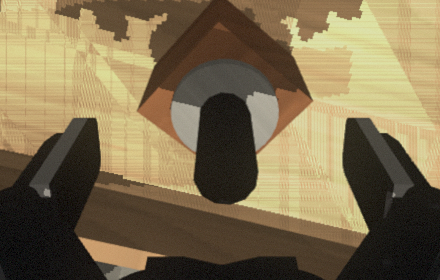

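Call:
drive_tool([
  [[0,0.5,0,0,0,0,-1],[0,0.5,0,0,0,0,-1],[0,0.5,0,0,0,0,-1],[0,0.5,0,0,0,0,-1],[0,0.5,0,0,0,0,-1]],
])

```text
clock: 3.68
tool_pos: [583.9, 153.4, 242.9]
ee_rot: [0.562, 0.429, 0.562, -0.429]
ft_force: [-0.7, -0.9, 2.0]
finger_gap: 19.2
```

Call:
drive_tool([
  [[0,0,0,0,0,0,-1],[0,0,0,0,0,0,-1],[0,0,0,0,0,0,-1],[0,0,0,0,0,0,-1],[0,0,0,0,0,0,-1]],
])

```text
clock: 4.3
tool_pos: [583.9, 153.4, 242.9]
ee_rot: [0.562, 0.429, 0.562, -0.429]
ft_force: [-0.4, -0.9, 2.7]
finger_gap: 18.7
```

```bash
python3 - <<'E'
from rig import arm
from h import *
c=arm.camera("wrist"); s=arm.state(); print(s["clock"],s["tool_pos"],yaw(s),s["ft_force"],s["ft_torque"],s["finger_gap"])
cv2.imwrite("pics/w5.png",c["image"][200:,100:540,::-1])
E
```

```text
4.35 [583.92120328 153.41967226 242.87700994] 0.2654982307913375 [-0.50382708 -0.08297217  2.40653071] [-0.05504219  0.1496595   0.02290853] 18.659330392922044
```

View pics/w5.png

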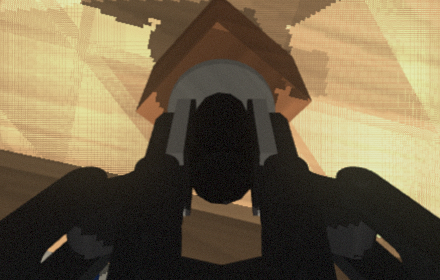

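Call:
drive_tool([
  [[-10,0,0,0,0,0,-1],[-30,0,0,0,0,0,-1],[-60,0,0,0,0,0,-1],[-95,0,0,0,0,0,-1],[-120,0,0,0,0,0,-1]],
])

```text
clock: 4.97
tool_pos: [584.0, 153.4, 364.6]
ee_rot: [0.562, 0.43, 0.562, -0.429]
ft_force: [0.4, -0.1, -1.7]
finger_gap: 18.9
```

```bash
python3 - <<'E'
from rig import arm
from h import *
c=arm.camera("wrist"); s=arm.state(); print(s["clock"],s["tool_pos"],yaw(s),s["ft_force"],s["ft_torque"],s["finger_gap"])
cv2.imwrite("pics/w6.png",c["image"][:,:,::-1])
c=arm.camera("scene");cv2.imwrite("pics/s6.png",cv2.resize(c["image"][100:320,200:460,::-1],None,fx=3,fy=2.7,interpolation=cv2.INTER_CUBIC))
# yaw keep relative to base: base angle at ring
s=arm.state(); print(s["tool_pos"])
for d in (0,-.543): print(delta(s,[561,-162.5,362],.2655+d))
E
```

```text
5.025 [584.78633414 153.61949567 367.84540822] 0.2654317159587232 [ 1.82500061 -0.03176942  0.4528312 ] [ 0.03437458 -0.13006011 -0.01034581] 18.81474391515892
[584.86242133 153.65110678 366.05125233]
(array([   3.5, -106. ,  298.8]), array([-0.    ,  0.0001, -0.0053]))
(array([   3.5, -106. ,  298.8]), array([ 0.543 , -0.0014, -0.0052]))
```

View pics/w6.png

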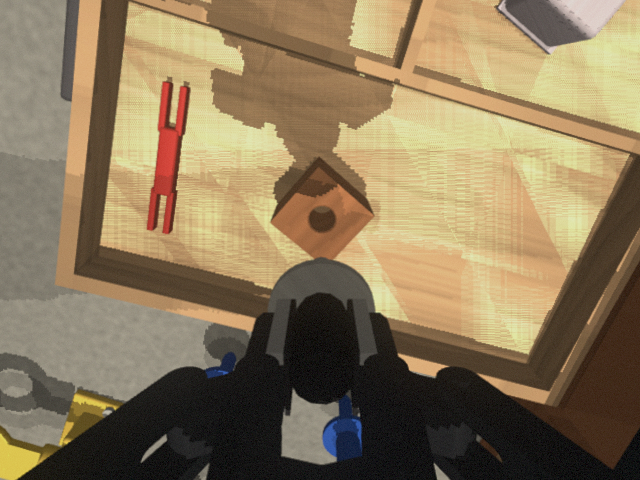

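View pics/s6.png

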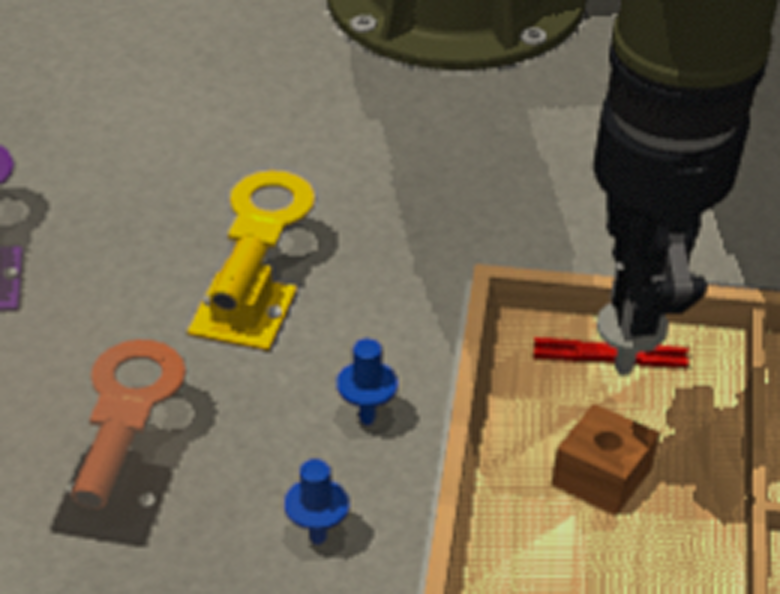

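Call:
drive_tool([
  [[0,-20,56,0.11,0,0,-1],[0,-40,112,0.22,0,0,-1],[0,-60,168,0.33,0,0,-1],[0,-80,224,0.44,0,0,-1],[1,-100,280,0.543,0,0,-1]],
])

```text
clock: 5.7
tool_pos: [560.1, -144.8, 360.5]
ee_rot: [-0.425, -0.565, -0.425, 0.565]
ft_force: [1.9, 0.5, -1.5]
finger_gap: 19.0
```

```bash
python3 - <<'E'
from rig import arm
from h import *
s=arm.state(); print(s["clock"],s["tool_pos"],yaw(s)); print(delta(s,[561,-162.5,364],-.2775))
E
```

```text
5.7 [ 560.0788383  -144.79336504  360.47474494] -0.28086785122350943
(array([-3.5,  5.8, 16.8]), array([-0.0034, -0.    ,  0.0014]))
```

Call:
drive_tool([
  [[-3,5,15,0,0,0,-1],[-3,5,15,0,0,0,-1],[-3,5,15,0,0,0,-1],[-3,5,15,0,0,0,-1],[-3,5,15,0,0,0,-1]],
])

```text
clock: 6.32
tool_pos: [561.7, -157.7, 364.8]
ee_rot: [0.427, 0.564, 0.427, -0.564]
ft_force: [0.9, 0.5, -1.6]
finger_gap: 19.0
```

```bash
python3 - <<'E'
from rig import arm
from h import *
import pickle
c=arm.camera("wrist"); s=arm.state(); print(s["clock"],s["tool_pos"],yaw(s),s["joint_velocities"].round(3)); pickle.dump((c,s),open("w7.pkl","wb"))
print(proj(c,[561,-162.5,60]))
cv2.imwrite("pics/w7.png",cv2.resize(c["image"][130:430,170:470,::-1],None,fx=2,fy=2,interpolation=cv2.INTER_CUBIC))
E
```

```text
6.375 [ 561.69372136 -157.90146681  364.77071724] -0.2760272911790563 [-0.007  0.     0.002  0.002 -0.     0.001]
[322.80378499 224.50225563]
```

View pics/w7.png

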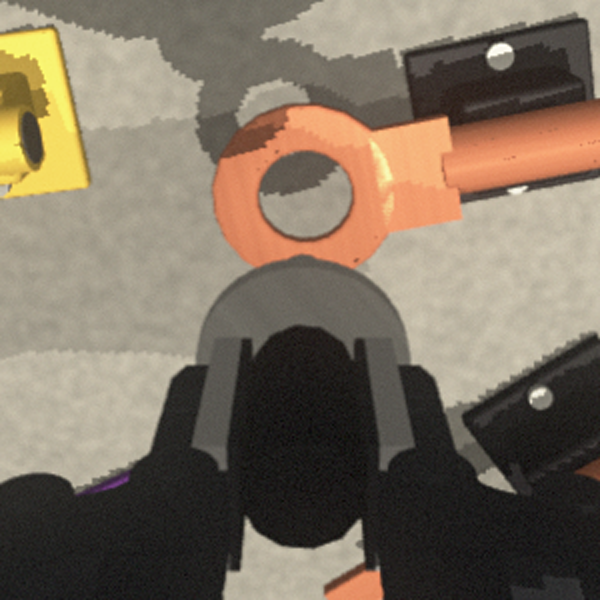

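```bash
python3 - <<'E'
from h import *
import pickle
c,s=pickle.load(open("w7.pkl","rb"))
e=onplane(c,(323,227.5),60); print("eye",e)
z=s["tool_pos"][2]-177.9
th=np.linspace(0,2*np.pi,181)
def res(p):
    u=np.array([proj(c,[p[0]+21*np.cos(t),p[1]+21*np.sin(t),z]) for t in th])
    return [u[:,0].min()-(170+197/2),u[:,0].max()-(170+410/2),u[:,1].min()-(130+256/2)]
r=least_squares(res,[561,-160]); print("collar",r.x,r.fun)
R,p=pose(s); print("collar in tool",R.inv().apply(np.r_[r.x,z]-p))
print("shift tool",R.inv().apply([e[0]-r.x[0],e[1]-r.x[1],0]))
E
```

```text
eye [ 560.5505752  -164.58966729]
collar [ 561.62189733 -157.1048819 ] [-0.57724669  0.57728805  0.04701225]
collar in tool [177.90006374  -0.28551372  -0.7317856 ]
shift tool [-6.38705152e-04  1.00910159e+00  7.49342759e+00]
```

Call:
drive_tool([
  [[0,1,7,0,0,0,-1],[20,1,7,0,0,0,-1],[45,1,7,0,0,0,-1],[65,1,7,0,0,0,-1],[65,1,7,0,0,0,-1]],
])

```text
clock: 7.0
tool_pos: [559.7, -165.9, 298.2]
ee_rot: [-0.425, -0.564, -0.427, 0.565]
ft_force: [-0.3, -0.5, -1.5]
finger_gap: 18.9
```

Call:
drive_tool([
  [[0,0,0,0,0,0,-1],[0,0,0,0,0,0,-1],[0,0,0,0,0,0,-1],[0,0,0,0,0,0,-1],[0,0,0,0,0,0,-1]],
])

```text
clock: 7.62
tool_pos: [560.6, -165.8, 299.9]
ee_rot: [0.426, 0.564, 0.426, -0.564]
ft_force: [0.3, -0.0, -0.8]
finger_gap: 19.0
```

```bash
python3 - <<'E'
from rig import arm
from h import *
s=arm.state(); print(s["clock"],s["tool_pos"],yaw(s))
o=[]
for n,(x,y,w,h,k) in dict(wrist=(170,130,300,300,1.3),scene=(210,170,80,100,4),top=(370,160,80,100,4)).items():
    c=arm.camera(n); o.append(cv2.resize(c["image"][y:y+h,x:x+w,::-1],(int(w*k),int(h*k)),interpolation=cv2.INTER_CUBIC))
cv2.imwrite("pics/w8.png",o[0]); cv2.imwrite("pics/s8.png",np.hstack(o[1:]))
E
```

```text
7.625 [ 560.62235517 -165.820361    299.87587308] -0.2774600927590239
```

View pics/w8.png

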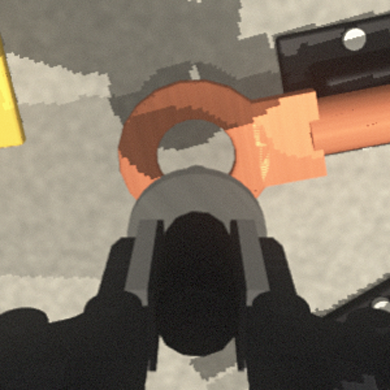

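View pics/s8.png

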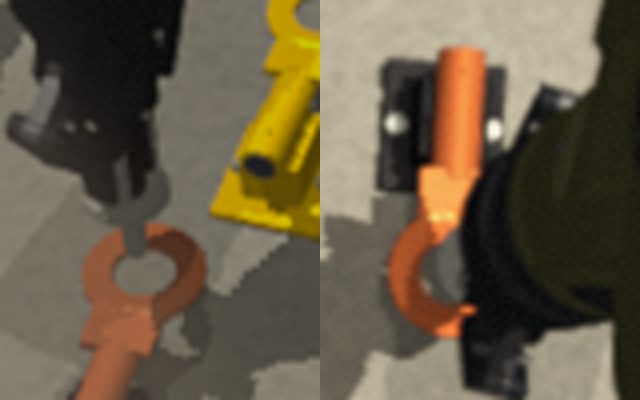

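Call:
drive_tool([
  [[0,0,-1.5,0,0,0,-1],[10,0,-1.5,0,0,0,-1],[22,0,-1.5,0,0,0,-1],[35,0,-1.5,0,0,0,-1],[40,0,-1.5,0,0,0,-1]],
])

```text
clock: 8.4
tool_pos: [560.4, -164.2, 258.1]
ee_rot: [-0.425, -0.564, -0.427, 0.565]
ft_force: [0.0, 0.6, -2.2]
finger_gap: 19.2
```

```bash
python3 - <<'E'
from rig import arm
from h import *
s=arm.state(); print(s["clock"],s["tool_pos"],yaw(s),s["ft_force"])
o=[]
for n,(x,y,w,h,k) in dict(wrist=(170,130,300,300,4/3),scene=(210,170,80,100,4)).items():
    c=arm.camera(n); o.append(cv2.resize(c["image"][y:y+h,x:x+w,::-1],(int(w*k),int(h*k)),interpolation=cv2.INTER_CUBIC))
cv2.imwrite("pics/s9.png",np.hstack(o)); s=arm.state(); print(s["tool_pos"],s["ft_force"])
E
```

```text
8.4 [ 560.38057772 -164.21399172  258.07882181] -0.27750734170245883 [ 0.04802126  0.58206104 -2.19696727]
[ 560.58650201 -164.27816807  258.66799932] [-0.20402561  0.27947779 -1.27481818]
```

View pics/s9.png

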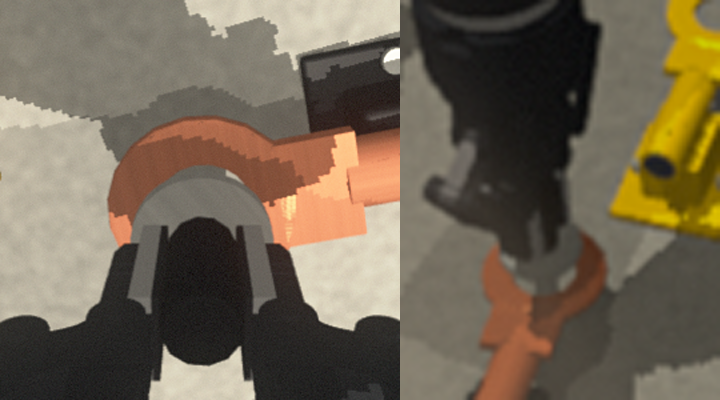

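Call:
drive_tool([
  [[3,0,-1,0,0,0,-1],[7,0,-1,0,0,0,-1],[11,0,-1,0,0,0,-1],[14,0,-1,0,0,0,-1],[14,0,-1,0,0,0,-1]],
])

```text
clock: 9.12
tool_pos: [561.1, -163.4, 245.5]
ee_rot: [-0.426, -0.564, -0.426, 0.564]
ft_force: [-0.5, 0.8, -2.4]
finger_gap: 19.2
```

Call:
drive_tool([
  [[0.5,0,0,0,0,0,-1],[1,0,0,0,0,0,-1],[1,0,0,0,0,0,-1],[1,0,0,0,0,0,-1],[1,0,0,0,0,0,-1]],
])

```text
clock: 9.75
tool_pos: [561.3, -163.4, 244.8]
ee_rot: [0.426, 0.564, 0.426, -0.564]
ft_force: [-0.2, -0.1, -1.3]
finger_gap: 19.3
```

Call:
drive_tool([
  [[0.5,0,0,0,0,0,-1],[1,0,0,0,0,0,-1],[1.5,0,0,0,0,0,-1],[1.5,0,0,0,0,0,-1],[1.5,0,0,0,0,0,-1]],
])

```text
clock: 10.38
tool_pos: [561.3, -163.4, 243.2]
ee_rot: [-0.426, -0.564, -0.426, 0.564]
ft_force: [0.2, -0.2, -0.8]
finger_gap: 19.0
```

Call:
drive_tool([
  [[0.3,0,0,0,0,0,-1],[0.6,0,0,0,0,0,-1],[0.8,0,0,0,0,0,-1],[0.8,0,0,0,0,0,-1],[0.8,0,0,0,0,0,-1]],
])

```text
clock: 11.0
tool_pos: [561.3, -163.4, 242.9]
ee_rot: [0.426, 0.564, 0.426, -0.564]
ft_force: [-3.2, 0.5, 4.6]
finger_gap: 18.9
```

```bash
python3 - <<'E'
from rig import arm
from h import *
o=[];f=[]
for n,(x,y,w,h,k) in dict(wrist=(170,130,300,300,4/3),scene=(210,170,80,100,4)).items():
    c=arm.camera(n); o.append(cv2.resize(c["image"][y:y+h,x:x+w,::-1],(int(w*k),int(h*k)),interpolation=cv2.INTER_CUBIC)); f.append(arm.state()["ft_force"])
cv2.imwrite("pics/s10.png",np.hstack(o)); print(f,arm.state()["tool_pos"])
E
```

```text
[array([-1.78423115,  0.73250738,  5.49640087]), array([-1.92001329,  0.75328993,  5.30289323])] [ 561.29675446 -163.44372656  242.84218631]
```

View pics/s10.png

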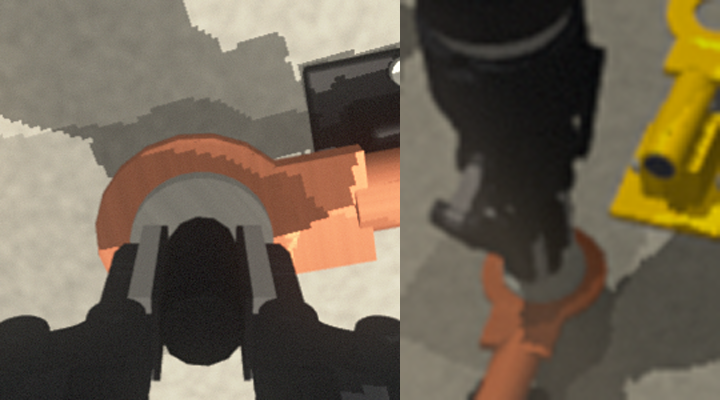

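Call:
drive_tool([
  [[0,0,0,0,0,0,-0.3],[0,0,0,0,0,0,0.2],[0,0,0,0,0,0,0.6],[0,0,0,0,0,0,1],[0,0,0,0,0,0,1]],
])

```text
clock: 11.72
tool_pos: [561.3, -163.4, 242.4]
ee_rot: [0.426, 0.564, 0.426, -0.564]
ft_force: [0.1, -0.6, -0.4]
finger_gap: 85.4
```

Call:
drive_tool([
  [[0,0,0,0,0,0,1],[0,0,0,0,0,0,1],[-10,0,0,0,0,0,1],[-35,0,0,0,0,0,1],[-70,0,0,0,0,0,1]],
])

```text
clock: 12.35
tool_pos: [560.9, -163.3, 313.0]
ee_rot: [-0.426, -0.564, -0.426, 0.565]
ft_force: [0.8, -0.4, -0.4]
finger_gap: 85.2
```

Call:
drive_tool([
  [[-25,0,0,0,0,0,1],[-50,0,0,0,0,0,1],[-50,0,0,0,0,0,1],[-50,0,0,0,0,0,1],[-50,0,0,0,0,0,1]],
])

```text
clock: 12.98
tool_pos: [560.8, -163.3, 361.3]
ee_rot: [-0.425, -0.564, -0.427, 0.565]
ft_force: [0.4, -0.5, 0.2]
finger_gap: 85.3
```

```bash
python3 - <<'E'
from rig import arm
from h import *
import pickle
o=[]
for n,(x,y,w,h,k) in dict(wrist=(220,130,200,200,2),scene=(210,170,80,100,4)).items():
    c=arm.camera(n); o.append(cv2.resize(c["image"][y:y+h,x:x+w,::-1],(int(w*k),int(h*k)),interpolation=cv2.INTER_CUBIC))
    print(n,[proj(c,[561,-163,z]).round(1) for z in (60,65,105)])
cv2.imwrite("pics/s11.png",np.hstack(o)); s=arm.state(); print(s["clock"],s["tool_pos"],s["ft_force"])
E
```

```text
wrist [array([322.9, 218.6]), array([322.9, 220.8]), array([323. , 241.2])]
scene [array([245.8, 236. ]), array([245.6, 234.4]), array([243.4, 221.4])]
13.075 [ 560.94794638 -163.33493599  361.44819146] [-0.45378914  0.08051402 -0.03716273]
```

View pics/s11.png

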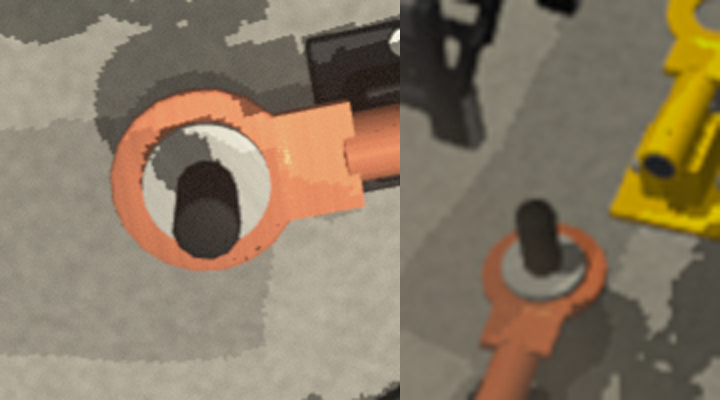

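```bash
python3 - <<'E'
from rig import arm
print(arm.hand_in()); print(arm.state()["clock"])
E
```

```text
the job is handed in; nothing more can be done
None
the job is handed in; nothing more can be done
```

The steel pin now hangs through the eye of the closed copper ring lug, with its collar flat on the copper. I handed the job in at about 13.1 s of the 42 s allowed; the hand-in reports no verdict.

**Choice of parts:** In the scene view I took the black-handled steel pin in its block at (403, 265), not the blue ones at (322, 240) and (306, 285). For the lug I took the copper ring at (245, 240), not the fork at (160, 240), the yellow ring or the purple ring. A close crop confirmed both before the first reach.

**What I did:** I gripped the handle (finger gap 19 mm), lifted the pin out and carried it over the drawer wall. I then lowered it in the gripper until the vertical force went from about -1.3 N to +5 N. At that point the tool was within 0.1 mm of its height when it gripped the pin in the block. I opened the fingers, then backed straight up about 120 mm.

**Last checks:** The wrist and scene pictures show the pin upright, its collar flat and centred in the ring to about 2–3 mm. The force on the tool was near zero and nothing was touching. I never moved near the relay cover, but I did not measure its position again at the end.

**Disagreement:** The cameras placed the eye up to about 6 mm apart in x and 2 mm in y. I aimed from the wrist view and moved about 2.5 mm in +y to match the scene view.

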